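Ink the hand stamp and line it up over the invitation's label

ROBOT

A 6-joint arm with a two-finger parallel gripper is mounted at the origin on the work surface. World frame = base frame: x ahead of the robot, y to its left, z up, the work surface at z = 0. Lengths are in mm, angles in rad, forces in N, time in s.
With the tool pointing down it reaches from about 350 to 975 mm from the base axis. Payload 7.1 kg.
Tool frame: the origin (TCP) lies on the front face of the gripper's body, between the roots of the fingers; the fingertips stand 80 mm ahead of it and the grasp point (between the pads) lies 61 mm ahead of it (env.tips_ahead is the distance from the TCP to the fingertips, in mm); z points along the fingers, y is the line along which they close (so a half turn about z gives the same grasp; the last joint's range is limited). The gripper opens to 88 mm and grips with 3 to 60 N. Pads are 20 mm wide; open, the fingers measure 115 mm over their backs; the gripper's body (75 mm by 178 mm) begins 61 mm behind the grasp point.
Start: joints at [1.201, 0.423, 1.63, -0, 1.089, -0.019], TCP at [214.749, 586.931, 302.675] pointing down, gripper open.
Joint ranges: [-3, 3], [-0.9, 2.11], [0.09, 2.58], [-1.31, 4.45], [0.11, 2.69], [-2.54, 2.54]. Speed limits (rad/s): [2.39, 2.39, 3.01, 3.14, 3.14, 3.14].

INTERFACE

Orientations are given as a unit quaternion [x, y, z, w].
In Python, from station import env, set_gripper, viewer, workorder gives the robot as it stands. Calls block until the motion is done:
- env.reach(position, orientation): joint-space move of the TCP to a pose.
- env.move_l(position, rot=None, rate=150, f_stop=None): straight line of the TCP; rot=None keeps the orientation; rate is the mean speed in mm/s. With f_stop (N) it stops when the force on the tool has changed by that much, and returns True; else False.
- env.move_joints(angles): joint-space move.
- set_gripper(opening): finger opening in mm; the grip force is fixed at half the most; returns when the fingers have stopped.
- env.hold(seconds).
- env.ik(position, orientation): joint angles nearest the present ones, or None.
- env.read_state(): the state.
- viewer.camera(name): name is "side" or "top" or "wrist"; returns the picture (480x640x3 uint8, blue, green, red); there is no depth.
- viewer.camera_params(name): a dict with "fx", "fy", "cx", "cy" (pixels), "pose" (4x4, takes a point from camera to world coordinates); the wrist camera has in their place "tool_from_camera" (4x4, takes a point from camera to tool coordinates, whose origin is the TCP and whose axes are the flange's). Camera axes: x right, y up, looking along -z (the intrinsics and any distortion apply to the point x, -y, -z); pixel columns grow to the right and rows downward; lengths in mm; the calibration is good to about 2 mm. A picture is of the moment at which its call begins: read the wrist's pose just before it. camera_params takes no time and is no camera call.
A pose or a line that the arm cannot do raises env.IKError and nothing moves.
- workorder.sign_off(): hands the job in; it is judged then, once.
The state is a dict: "time_s": time; "qpos": joint angles; "dq": joint speeds; "tau": joint torques, N m; "tool_pos": TCP position; "orientation": TCP orientation; "force": force on the tool from outside, world axes, zero at the start; "wrist_torque": the same for the moment, N m; "width": finger opening in mm; "grip_force": force on a finger pad.
Only numpy, scipy, OpenCV 4.12 (cv2) and the standard library are available. Lean on these libraries where they do the work, as an engineer would, in place of code of your own. Each camera call takes 0.05 s, during which the arm holds its last target. There are 200 camera calls.

TASK

Pick up the hand stamp, press it gently and flat on the middle of the open ink pad, then carry it over the gift boxes to the invitation envelope with the red flower. Finish while still holding it there, still and upright, hovering just above the white label (a few millimetres, less than a centimetre), centred and square along the label's length, so that I can check the placement before it is pressed: the inked stamp must not touch either envelope or the gift boxes. Leave the gift boxes, the ink bottle and the pen where they are.

Things in the scene. Friction and masses are not known exactly. Their poses are not given: they have to be found in the camera images.
- stamp: Hand stamp standing upright, loose, about 90 g. Origin: centre of the die's underside; z up, x along its length. Upwards: red rubber die 52 x 22 mm (x, y), 4 mm thick; beech mount 58 x 28 mm, to 18 mm high; black neck 42 x 16 mm, to 30 mm; black straight grip 46 x 20 mm, 30 to 72 mm high, to be held across its 20 mm (along y). Its ornament prints the same either way round.
- ink_foam: Dark red foam of the open ink pad, 100 x 64 mm (x, y). Origin: centre of its top, 14 mm above the desk; z up, x along its length. It stands 3 mm above the rim of its fixed tin (112 x 76 mm, 11 mm high). Springy: sinks about 0.7 mm per newton, bottoms at 5 mm (7.5 N). The tin's bare steel lid, 114 x 78 mm, 8 mm high, lies folded back flat on its +y side.
- envelope_red: The kraft envelope with the red dried flower, lying fixed on the desk, 125 x 88 mm (x, y), 3 mm thick. Origin: centre of its underside. The white label lies on its -y half; the flower, twine and tag, up to 7 mm high, are on its +y half.
- label_red (a point): Centre of the top face of the white label on the red-flower envelope, 3.5 mm above the desk. The label is 76 x 38 mm (x, y); axes as the envelope's: x along the label's length, z up.
- envelope_white: A like envelope with a white flower and its own label, not the one wanted; fixed on the desk, 125 x 88 mm (x, y), 3 mm thick. Origin: centre of its underside.
- gift_box_tall: Loose gift box 150 x 105 mm (x, y), 100 mm high, 0.45 kg, slate with kraft lid, twine bow and a small sunflower on top (highest point 108 mm). Origin: centre of its underside.
- gift_box_low: Loose gift box 150 x 105 mm (x, y), 80 mm high, 0.45 kg, slate with kraft lid and a twine bow (highest point 85 mm). Origin: centre of its underside. The two boxes stand in a row between the stamp's side of the desk (right of the robot) and the envelopes (left).
- ink_bottle: Loose small red bottle of refill ink with black cap, 32 mm across, 70 mm high, standing beyond the pad. Origin: centre of its underside.
- pen: Loose whitish clear gel pen with black cap, 145 mm long, 12 mm thick, lying beyond the envelopes along its x. Origin: below its middle, on the desk.
Mind the look-alikes: they are no part of the job. Leave any orange look-alike of the stamp alone.

How it is judged (in metres and radians):
On the way:
1. the stamp is pressed flat and upright on the middle of the foam with at least 2 N (contact force between stamp and ink_foam above 2 N and angle between stamp's own z axis and vertical below 0.12 rad and x of stamp in the frame of ink_foam between -0.022 and 0.022 m and y of stamp in the frame of ink_foam between -0.02 and 0.02 m), for 0.1 s.
At the end, for the whole second after the job is handed in: Stamp held still and upright (0.1 rad) in the fingers, die 1 to 11 mm above the red-flower envelope's label, touching no paper, within 8 mm of its centre and 0.13 rad of its length (either way round); gift boxes, bottle and pen within 10 mm of their starts (z of stamp in the frame of label_red between 0.001 and 0.011 m and horizontal distance between stamp and label_red below 0.008 m and angle between the x axis of stamp and the x axis of label_red, either way round below 0.13 rad and angle between stamp's own z axis and vertical below 0.1 rad and contact force between stamp and the fingers above 1 N and contact force between stamp and envelope_red below 0.1 N and contact force between stamp and envelope_white below 0.1 N and linear speed of stamp below 0.02 m/s and angular speed of stamp below 0.15 rad/s and distance of each of gift_box_tall, gift_box_low, ink_bottle, pen from where it was at the start of the episode below 0.01 m); the arm keeps its last pose, push and grip.
It fails at once if the stamp touches an envelope (contact force between stamp and envelope_red above 0.3 N or contact force between stamp and envelope_white above 0.3 N).
It fails at once if the stamp touches a gift box (contact force between stamp and gift_box_tall above 0.3 N or contact force between stamp and gift_box_low above 0.3 N).
It fails at once if the stamp is pressed on the foam with more than 20 N (contact force between stamp and ink_foam above 20 N).
It fails at once if a gift box, the ink bottle or the pen is pushed more than 10 mm or tipped (distance of any of gift_box_tall, gift_box_low, ink_bottle, pen from where it was at the start of the episode above 0.01 m or angle between ink_bottle's own z axis and vertical above 0.3 rad).
It also fails if it takes over 54 s, if anything falls off the work surface, if the arm or the gripper's body presses on something with over 40 N, if the wrist force passes 120 N, or if a joint passes its speed limit or range.

## Working session

There is one attempt and no reset: what is moved stays moved. The work goes in short steps, each a Python script; the robot and the scene stay as the last script left them, time stands still between calls to the robot, and variables do not carry over. Pictures are saved under pics/ and viewed, at most 10 in all, crops included, and the job is handed in when it is done.

```bash
mkdir -p pics; ls; python3 - <<'E'
from station import env, viewer
import cv2, numpy as np
for n in ("top","side"):
    cv2.imwrite(f"pics/{n}0.png", viewer.camera(n)); p=viewer.camera_params(n); print(n,p)
print(viewer.camera_params("wrist")); s=env.read_state(); print(s)
E
```

```text
pics
top {'fx': 446.4927845787347, 'fy': 446.4927845787347, 'cx': 317.48751669017906, 'cy': 243.7555703343063, 'pose': array([[-6.03337517e-03,  9.98388493e-01, -5.64270773e-02,
         4.90832480e+02],
       [-9.99976125e-01, -6.21382064e-03, -3.02294409e-03,
        -6.75291019e+01],
       [-3.36870033e-03,  5.64074916e-02,  9.98402147e-01,
         1.00688573e+03],
       [ 0.00000000e+00,  0.00000000e+00,  0.00000000e+00,
         1.00000000e+00]])}
side {'fx': 529.2293004665261, 'fy': 529.2293004665261, 'cx': 319.6446555248126, 'cy': 244.2812244349035, 'pose': array([[-9.94585409e-01,  6.47115500e-02, -8.13159258e-02,
         4.67169957e+02],
       [-1.03635627e-01, -5.59521531e-01,  8.22310959e-01,
         7.96336118e+02],
       [ 7.71500540e-03,  8.26285708e-01,  5.63198373e-01,
         6.34599888e+02],
       [ 0.00000000e+00,  0.00000000e+00,  0.00000000e+00,
         1.00000000e+00]])}
{'fx': 362.985437523318, 'fy': 362.985437523318, 'cx': 317.36786541547747, 'cy': 236.97913379067364, 'tool_from_camera': array([[ 1.31388510e-03,  9.58721667e-01,  2.84343171e-01,
   
[... 269 characters left out ...]
00e+00]])}
{'time_s': 0.1, 'qpos': array([ 1.20101805e+00,  4.23746062e-01,  1.63056857e+00, -2.42612524e-05,
        1.08857962e+00, -1.90131596e-02]), 'dq': array([-0.00038078, -0.00211093, -0.00271193,  0.00016512,  0.00019149,
        0.00072352]), 'tau': array([ 4.20008164e-04, -5.45616066e+01, -2.74326342e+01,  6.44213660e-02,
        1.87922094e-02, -4.51946210e-05]), 'tool_pos': array([214.61567222, 586.60547722, 302.00850057]), 'orientation': array([ 1.74479258e-01,  9.84660634e-01, -6.40616595e-04, -1.15175950e-04]), 'force': array([-0.90502434,  0.71037357,  0.20110573]), 'wrist_torque': array([-0.0228163 ,  0.01370964,  0.03084057]), 'grip_force': 0.0, 'width': 88.01139152187608}
```

View pics/top0.png

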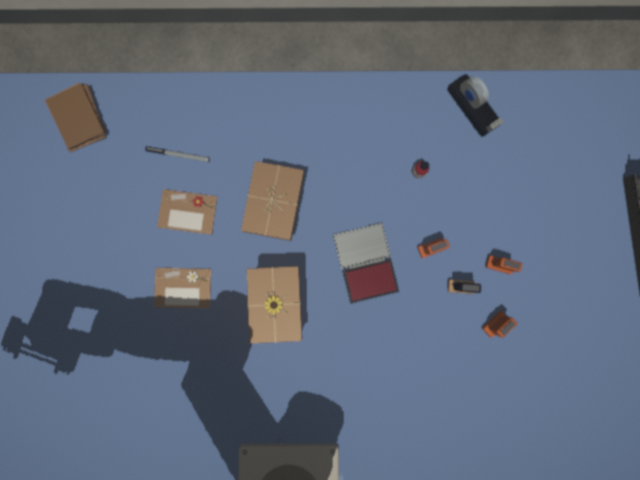

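View pics/side0.png

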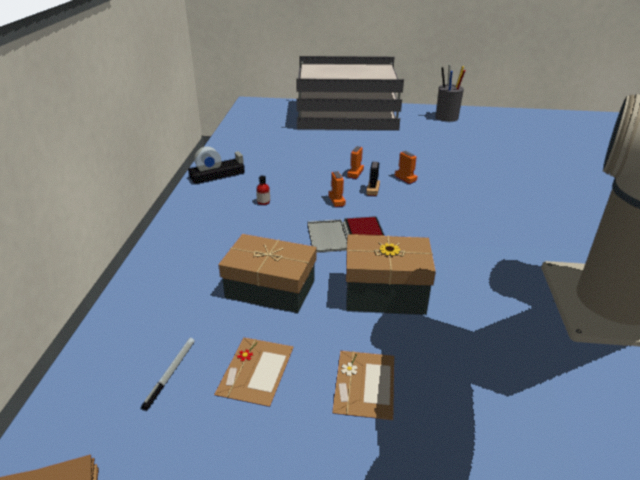

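The top view shows the black stamp at about (464,286), with orange decoys at (434,246), (504,264) and (500,325). The foam is at (371,281), the bare lid at (361,246), and the red-flower label at (186,220). The boxes are at (273,200) for the low one and (274,305) for the tall one. The side view agrees with this.

```bash
cat > h.py <<'E'
import numpy as np, cv2
from scipy.spatial.transform import Rotation as R
from station import env, set_gripper, viewer, workorder
def cast(uv, name, z, T=None):
    p=viewer.camera_params(name); T=p["pose"] if T is None else T
    uv=np.atleast_2d(uv).astype(float)
    d=np.c_[(uv[:,0]-p["cx"])/p["fx"],-(uv[:,1]-p["cy"])/p["fy"],-np.ones(len(uv))]@T[:3,:3].T
    return T[:3,3]+d*((z-T[2,3])/d[:,2])[:,None]
def wrist():
    s=env.read_state(); im=viewer.camera("wrist")
    T=np.eye(4); T[:3,:3]=R.from_quat(s["orientation"]).as_matrix(); T[:3,3]=s["tool_pos"]
    return im, T@viewer.camera_params("wrist")["tool_from_camera"]
def rect(mask, roi, name, z, T=None):
    """centre, long-axis angle (mod pi), sizes of the largest blob in roi (u0,v0,u1,v1), on plane z"""
    m=np.zeros_like(mask); u0,v0,u1,v1=roi; m[v0:v1,u0:u1]=mask[v0:v1,u0:u1]
    c=max(cv2.findContours(m,cv2.RETR_EXTERNAL,cv2.CHAIN_APPROX_NONE)[0],key=cv2.contourArea)[:,0]
    w=cast(c,name,z,T)[:,:2].astype(np.float32)
    (x,y),_,_=r=cv2.minAreaRect(w); b=cv2.boxPoints(r); e=[b[1]-b[0],b[2]-b[1]]
    e.sort(key=np.linalg.norm); l=e[1]
    return np.array([x,y]), np.arctan2(l[1],l[0])%np.pi, [np.linalg.norm(v) for v in e[::-1]], c.mean(0)
def down(yaw):  # tool z down, tool y (closing) along horizontal direction yaw
    y=np.array([np.cos(yaw),np.sin(yaw),0]); z=np.array([0,0,-1.]); x=np.cross(y,z)
    return R.from_matrix(np.c_[x,y,z]).as_quat()
def hsv(im,lo,hi): return cv2.inRange(cv2.cvtColor(im,cv2.COLOR_BGR2HSV),np.array(lo),np.array(hi))
E
python3 - <<'E'
from h import *
im=cv2.imread("pics/top0.png")
for uv in [(371,281),(186,220),(464,287),(453,285),(273,200),(361,246),(440,300),(170,225)]:
    print(uv, cv2.cvtColor(im,cv2.COLOR_BGR2HSV)[uv[1],uv[0]])
np.set_printoptions(precision=2,suppress=True)
print("foam",rect(hsv(im,(170,100,40),(180,255,255))|hsv(im,(0,150,40),(8,255,140)),(335,250,410,310),"top",14))
print("lid",rect(hsv(im,(0,0,100),(180,80,255)),(325,215,400,272),"top",8))
for z in (3.5,): print("label",rect(hsv(im,(0,0,150),(180,70,255)),(160,205,212,235),"top",z))
print("env",rect(hsv(im,(5,60,60),(30,255,255)),(150,180,225,245),"top",3))
print("grip",rect(hsv(im,(0,0,0),(180,255,70)),(445,275,485,297),"top",72))
for n,r in (("low",(235,155,310,245)),("tall",(240,260,308,350))): print(n,rect(hsv(im,(5,60,60),(30,255,255)),r,"top",80 if n=="low" else 100))
print("bottle",cast((421,169),"top",50))
E
```

```text
(371, 281) [177 129 103]
(186, 220) [ 22  20 190]
(464, 287) [135   6  90]
(453, 285) [15 70 73]
(273, 200) [ 19  71 148]
(361, 246) [ 42   9 144]
(440, 300) [108  78 150]
(170, 225) [ 17  27 182]
foam (array([ 464.36, -181.84]), np.float32(1.8020183), [np.float32(98.03866), np.float32(63.014275)], array([370.56, 280.61]))
lid (array([ 548.56, -164.5 ]), np.float32(1.5643545), [np.float32(166.37857), np.float32(125.70137)], array([362.95, 242.51]))
label (array([603.94, 233.88]), np.float32(1.4342784), [np.float32(80.1877), np.float32(43.06449)], array([185.43, 219.59]))
env (array([622.9 , 230.62]), np.float32(1.4319054), [np.float32(121.84737), np.float32(84.0792)], array([185.66, 209.42]))
grip (array([ 455.95, -369.33]), np.float32(1.4476843), [np.float32(45.48962), np.float32(23.588816)], array([462.41, 283.48]))
low (array([635.77,  28.67]), np.float32(2.949761), [np.float32(149.00797), np.float32(104.45286)], array([272.61, 200.21]))
tall (array([420.86,  24.31]), np.float32(0.036407508), [np.float32(148.42398), np.float32(105.678825)], array([273.86, 304.5 ]))
bottle [[ 705.64 -289.75   50.  ]]
```

Foam, label, envelope, box and grip sizes all match the given ones. The lid blob doesn't, but I don't need it. Next I'll refine the stamp from the wrist camera.

```bash
python3 - <<'E'
from h import *
np.set_printoptions(precision=2,suppress=True)
env.reach([456,-369,290],down(1.4477-np.pi/2))
im,T=wrist(); cv2.imwrite("pics/w1.png",im); np.save("T1.npy",T)
s=env.read_state(); print(s["tool_pos"],s["time_s"],s["qpos"])
E
```

```text
[ 456.38 -368.55  290.  ] 3.5833 [-0.7   0.38  1.73  0.    1.03 -0.58]
```

View pics/w1.png

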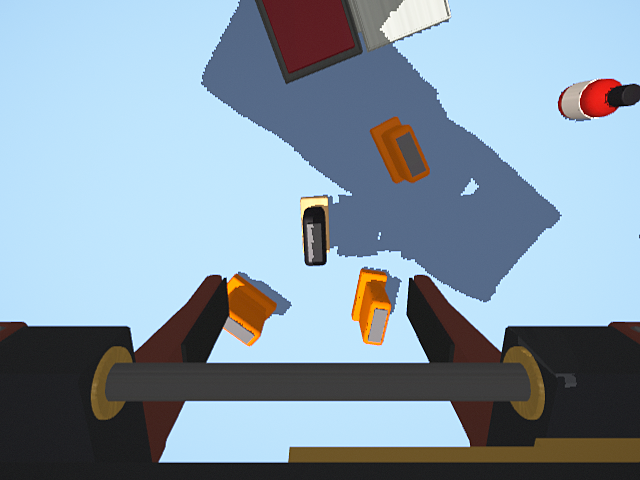

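The wrist view shows the black stamp with its top patch at about (315,242) and its beech mount end at (315,198). The decoys are at (400,150), (250,310) and (372,305), and the foam corner is top-left. I'll cross-check the stamp's position using its mount edge and its grip edge.

```bash
python3 - <<'E'
from h import *
np.set_printoptions(precision=2,suppress=True)
im=cv2.imread("pics/w1.png"); T=np.load("T1.npy")
g=im.max(axis=2).astype(int)
roi=(290,200,340,275)
print("grip dark+grey z72",rect((hsv(im,(0,0,0),(180,120,60))|hsv(im,(0,0,60),(180,30,220))),roi,"wrist",72,T))
print("grey z72",rect(hsv(im,(0,0,90),(180,40,220)),(302,205,327,262),"wrist",72,T))
print("wood z18",rect(hsv(im,(8,40,120),(28,255,255)),(290,185,340,275),"wrist",18,T))
def pts(m,roi):
    u0,v0,u1,v1=roi; ys,xs=np.nonzero(m[v0:v1,u0:u1]); return xs+u0,ys+v0
xs,ys=pts(hsv(im,(8,40,120),(28,255,255)),(290,185,340,275)); print("wood px",xs.min(),xs.max(),ys.min(),ys.max())
for v in range(192,270,6): print(v,[int(x) for x in g[v,296:334:2]])
E
python3 - <<'E'
import cv2
im=cv2.imread("pics/w1.png")[180:280,265:365]
cv2.imwrite("pics/w1c.png",cv2.resize(im,None,fx=6,fy=6,interpolation=0))
E
```

```text
grip dark+grey z72 (array([ 452.8 , -377.99]), np.float32(1.4559135), [np.float32(51.21928), np.float32(18.90993)], array([314.38, 235.  ]))
grey z72 (array([ 448.61, -383.48]), np.float32(1.4465525), [np.float32(33.585365), np.float32(5.190896)], array([309.74, 241.46]))
wood z18 (array([ 452.7 , -382.09]), np.float32(1.4942634), [np.float32(58.564312), np.float32(27.55686)], array([317.  , 218.66]))
wood px 300 329 196 252
192 [253, 253, 253, 253, 253, 253, 253, 253, 253, 253, 253, 253, 253, 253, 254, 254, 253, 253, 253]
198 [253, 255, 245, 190, 211, 214, 227, 239, 243, 249, 247, 246, 255, 255, 255, 255, 129, 134, 165]
204 [253, 255, 237, 255, 255, 255, 255, 255, 255, 255, 255, 255, 255, 255, 255, 255, 98, 138, 131]
210 [253, 255, 226, 255, 203, 21, 28, 24, 23, 26, 28, 29, 28, 21, 151, 161, 121, 138, 137]
216 [253, 253, 255, 255, 23, 30, 29, 31, 30, 23, 24, 24, 26, 25, 35, 169, 137, 139, 138]
222 [253, 253, 255, 176, 49, 74, 48, 47, 46, 23, 23, 23, 25, 25, 21, 173, 153, 140, 138]
228 [253, 253, 255, 255, 48, 73, 184, 175, 58, 73, 76, 77, 77, 23, 19, 176, 156, 140, 138]
234 [253, 253, 255, 255, 38, 67, 186, 178, 54, 75, 75, 76, 78, 23, 19, 160, 158, 144, 138]
240 [253, 253, 255, 230, 29, 61, 188, 174, 179, 66, 75, 76, 77, 21, 24, 123, 161, 145, 137]
246 [253, 253, 255, 251, 19, 52, 170, 178, 59, 74, 76, 74, 78, 16, 24, 106, 162, 143, 129]
252 [253, 253, 253, 255, 84, 48, 126, 176, 178, 73, 76, 77, 77, 33, 21, 143, 255, 255, 253]
258 [253, 253, 253, 255, 165, 47, 98, 178, 127, 71, 76, 77, 77, 48, 21, 124, 255, 253, 253]
264 [253, 253, 253, 253, 255, 47, 33, 38, 36, 6, 8, 10, 5, 1, 145, 255, 253, 253, 253]
```

View pics/w1c.png

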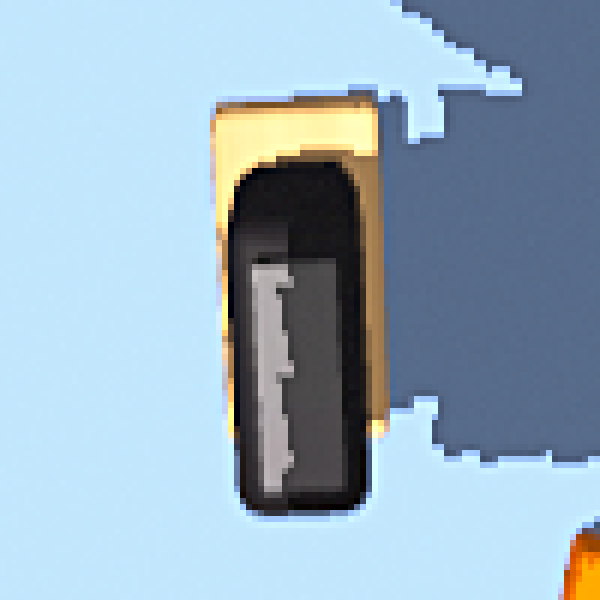

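```bash
python3 - <<'E'
from h import *
np.set_printoptions(precision=2,suppress=True)
T=np.load("T1.npy"); f=lambda a: np.array(a)/6+[265,180]-.5
c=[(247,260),(341,260),(262,494),(345,490)]
print("patch z72",cast(f(c),"wrist",72,T), cast(f(c),"wrist",72,T).mean(0))
print("grip end",cast(f([(303,515)]),"wrist",71,T))
print("mount +end z18",cast(f([(297,100)]),"wrist",18,T))
im=cv2.imread("pics/top0.png")
cv2.imwrite("pics/t0c.png",cv2.resize(im[255:315,430:530],None,fx=8,fy=8,interpolation=0))
print(env.read_state()["tool_pos"])
E
```

```text
patch z72 [[ 447.18 -365.36   72.  ]
 [ 460.44 -366.97   72.  ]
 [ 444.78 -400.71   72.  ]
 [ 456.94 -401.56   72.  ]] [ 452.34 -383.65   72.  ]
grip end [[ 450.3  -405.08   71.  ]]
mount +end z18 [[ 455.45 -352.88   18.  ]]
[ 456.38 -368.55  290.  ]
```

View pics/t0c.png

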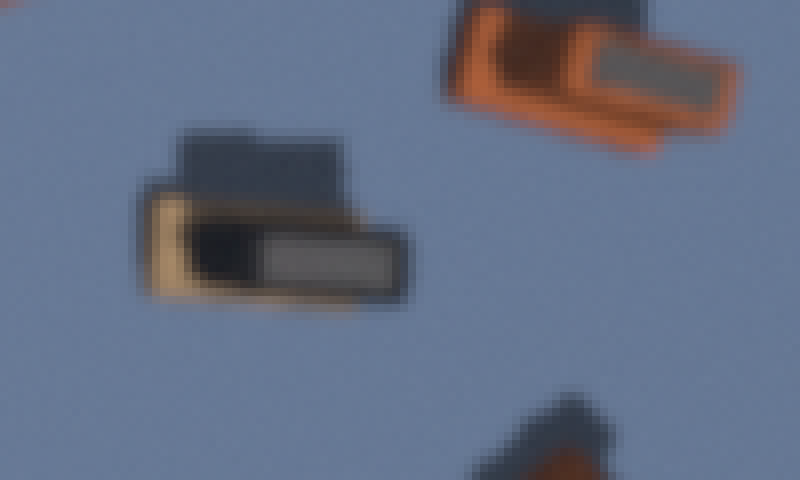

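The top crop gives the patch centre at about (470,287), which agrees with the wrist view. The stamp is at about (452.5, -382.7) with yaw 1.48. Now the grasp.

```bash
python3 - <<'E'
from h import *
np.set_printoptions(precision=2,suppress=True)
print(cast([(470.1,287.2)],"top",72))
q=down(1.48-np.pi/2)
set_gripper(50)
env.reach([452.5,-382.7,200],q)
print(env.move_l([452.5,-382.7,112],rate=100,f_stop=8))
set_gripper(0); s=env.read_state(); print(s["tool_pos"],s["width"],s["grip_force"],s["force"])
env.move_l([452.5,-382.7,260],rate=120); env.hold(.3)
s=env.read_state(); print(s["tool_pos"],s["width"],s["grip_force"],s["force"],s["time_s"])
np.save("Tt.npy",np.r_[s["tool_pos"],s["orientation"]])
im,T=wrist(); t=viewer.camera("top"); d=viewer.camera("side")
cv2.imwrite("pics/w2.png",im); cv2.imwrite("pics/t2.png",t); cv2.imwrite("pics/s2.png",d); np.save("T2.npy",T)
E
python3 - <<'E'
import cv2,numpy as np
w=cv2.imread("pics/w2.png")[120:480,140:500]; t=cv2.imread("pics/s2.png")[60:210,300:460]
cv2.imwrite("pics/c2.png",np.hstack([cv2.resize(w,(400,400)),cv2.resize(t,(400,400))]))
E
```

```text
[[ 451.04 -382.09   72.  ]]
False
[ 452.58 -382.76  112.2 ] 19.728206002947008 30.000276267528534 [0.39 0.49 1.97]
[ 452.43 -382.63  259.58] 19.776122204073243 29.999893605709076 [-1.05  0.55 -0.65] 8.075
```

View pics/c2.png

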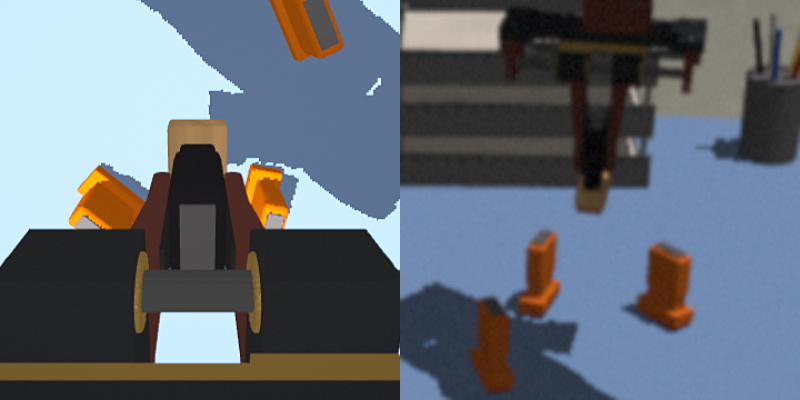

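The stamp is held upright by the grip. The mount's end is at w2 px (317,229) and the patch's near edge at (317,304). I'll measure its offset along the grip in the tool frame.

```bash
python3 - <<'E'
from h import *
np.set_printoptions(precision=2,suppress=True)
im=cv2.imread("pics/w2.png"); g=im.max(axis=2)
print(g[220:240,317], g[296:310,317], g[350:372,317])
wood=hsv(im,(8,40,60),(28,255,255))
ys,xs=np.nonzero(wood[200:262,280:355]); print(xs.min()+280,xs.max()+280,ys.min()+200)
Tc=viewer.camera_params("wrist")["tool_from_camera"]
print("mount +end top edge", cast([(317.5,228.5)],"wrist",94.2,Tc)," expect x 29")
print("patch + edge", cast([(317.5,303.5)],"wrist",40.2,Tc)," expect x ~17.6 ")
# same points relative to stamp centre on the pre-grasp picture
T1=np.load("T1.npy"); a=cast([(314.5,196.5)],"wrist",18,T1); b=cast([(314,223)],"wrist",72,T1); c=cast([(315.5,265.5)],"wrist",72,T1); print(a,b,c)
E
```

```text
[254 254 254 254 255 255 255 213 138 140 140 144 149 157 160 162 162 161
 162 162] [30 27 25 27 28 29 26 40 66 78 81 81 81 81] [80 80 79 80 80 78 79 81 81 79 79 81 72 59 59 61 61 62 64 64 67 67]
291 344 227
mount +end top edge [[30.44  0.37 94.2 ]]  expect x 29
patch + edge [[16.16  0.33 40.2 ]]  expect x ~17.6 
[[ 455.9  -353.27   18.  ]] [[ 454.22 -366.36   72.  ]] [[ 450.77 -404.91   72.  ]]
```

```bash
python3 - <<'E'
from h import *
np.set_printoptions(precision=2,suppress=True)
def tcp(xy,yaw,z,off=-1.0): return [xy[0]-off*np.cos(yaw),xy[1]-off*np.sin(yaw),z]
F=(464.4,-181.8); yf=1.802; q=down(yf-np.pi/2)
env.move_l(tcp(F,yf,260),rot=q,rate=150)
env.move_l(tcp(F,yf,135),rate=120); env.hold(.3)
f0=env.read_state()["force"]; print(f0)
print(env.move_l(tcp(F,yf,121.5),rate=12,f_stop=5))
env.hold(.4); s=env.read_state(); print(s["tool_pos"],s["force"]-f0,s["width"],s["time_s"])
im=viewer.camera("top"); cv2.imwrite("pics/t3.png",im)
env.move_l(tcp(F,yf,290),rate=150)
L=(603.9,233.9); yl=1.433; ql=down(yl-np.pi/2)
env.move_l(tcp(L,yl,290),rot=ql,rate=160)
env.move_l(tcp(L,yl,160),rate=120); env.hold(.3)
s=env.read_state(); print(s["tool_pos"],s["width"],s["time_s"],s["qpos"])
im,T=wrist(); cv2.imwrite("pics/w4.png",im); np.save("T4.npy",T); cv2.imwrite("pics/s4.png",viewer.camera("side"))
E
```

```text
[ 0.22 -0.47 -0.76]
True
[ 464.11 -180.81  122.3 ] [1.48 0.21 5.19] 19.94761715856764 12.5917
[604.22 234.93 160.47] 19.91102219497895 18.3333 [ 0.35  0.63  1.65 -0.    0.85  0.49]
```

View pics/w4.png

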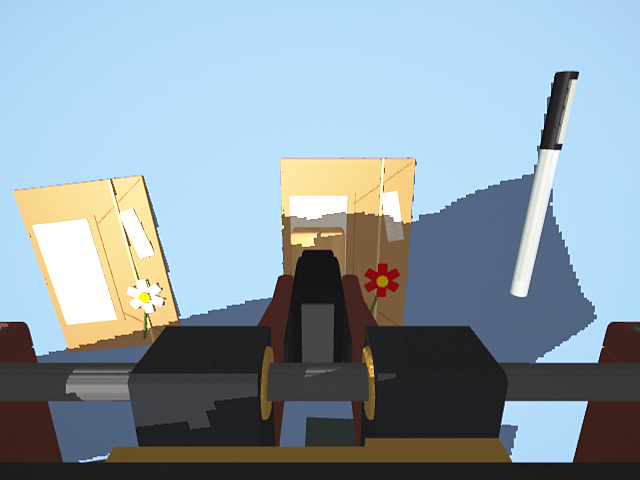

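View pics/s4.png

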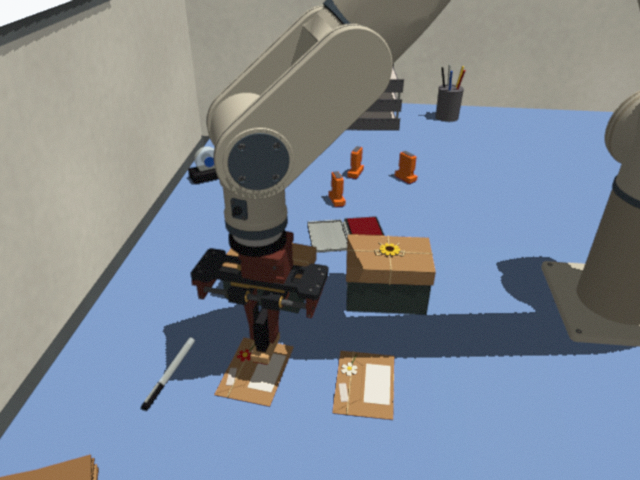

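The wrist view shows the held stamp over the red-flower envelope. The label's far edge is at row ~195, columns 289–347, and the pen and white envelope are clear. In the side view nothing has been disturbed. I'll check the label in this view, and also check that the die hasn't shifted.

```bash
python3 - <<'E'
from h import *
np.set_printoptions(precision=2,suppress=True)
T=np.load("T4.npy"); im=cv2.imread("pics/w4.png"); yl=1.433
u=np.array([np.cos(yl),np.sin(yl)]); v=np.array([-u[1],u[0]])
c=cast([(290,195.5),(347,195.5)],"wrist",3.5,T)[:,:2]; print(c)
e=c.mean(0); print("label centre est", e-38*u, "width",np.linalg.norm(c[1]-c[0]),"normal ang",(np.arctan2(*(c[1]-c[0])[::-1])+np.pi/2)%np.pi)
k=cast([(281,158),(415,158)],"wrist",3,T)[:,:2]; print("env far corners",k,"env centre",k.mean(0)-62.5*u,"w",np.linalg.norm(k[1]-k[0]), (np.arctan2(*(k[1]-k[0])[::-1])+np.pi/2)%np.pi)
g=im.max(axis=2); print(g[180:205,310],g[222:240,317],g[296:310,317])
E
```

```text
[[591.6  273.27]
 [629.13 268.1 ]]
label centre est [605.15 233.04] width 37.88264189469687 normal ang 1.4340731075152944
env far corners [[589.63 298.14]
 [675.53 286.34]] env centre [624.   230.33] w 86.7071192449378 1.4342134749296187
[253 253 253 253 253 253 253 253 253 253 253 253 253 253 252 253 255 255
 255 255 255 255 255 255 255] [161 160 162 162 159 144 131 132 137 140 187 175 121 125 126 133 140 144] [23 24 26 24 27 24 22 33 57 70 72 71 70 73]
```

The label estimates agree to about 1 mm, and the patch edge hasn't moved, so the stamp hasn't slipped. I'll lower to a 6 mm hover.

```bash
python3 - <<'E'
from h import *
np.set_printoptions(precision=2,suppress=True)
yl=1.433; L=(604.5,233.5); p=lambda z:[L[0]+np.cos(yl),L[1]+np.sin(yl),z]
print(env.move_l(p(121.7),rot=down(yl-np.pi/2),rate=40,f_stop=6)); env.hold(.8)
s=env.read_state(); print(s["tool_pos"],s["force"],s["width"],s["grip_force"],s["time_s"],abs(s["dq"]).max())
im,T=wrist(); print(im.max(axis=2)[298:310,317])
if abs(s["tool_pos"][2]-121.8)<1.5: print(workorder.sign_off())
E
```

```text
False
[604.64 234.49 121.67] [-0.4  -0.57 -0.75] 19.652507013463456 29.999869465827942 20.3417 0.0018891444302882971
[20 24 24 22 18 35 56 67 67 69 69 68]
the job is handed in; nothing more can be done
None
```

I inked the stamp at about 5 N and handed the job in with it held still and upright about 6 mm above the red-flower label, within about 2 mm of centre by my measurements; no verdict came back.

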